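# Take the lunch jar apart for washing up

### The arm

A 7-joint arm with a two-finger parallel gripper is mounted at the origin on the work surface. World frame = base frame: x ahead of the robot, y to its left, z up, the work surface at z = 0. Lengths are in m, angles in rad, forces in N, time in s.
With the tool pointing down it reaches from about 0.35 to 0.9 m from the base axis. Payload 8.1 kg.
Tool frame: the origin (TCP) lies between the finger pads; the fingertips stand ctrl.tip_reach ahead of it and the grasp point (between the pads) lies 11 mm behind it (ctrl.tip_reach is the distance from the TCP to the fingertips, in m); y points along the fingers, z is the direction in which the jaws open and shut, and the axes are right-handed (so a half turn about y gives the same grasp; the last joint's range is limited). The gripper opens to 85 mm and grips with 20 to 120 N. Pads are 22 mm wide; open, the fingers measure 114 mm over their backs; the gripper's body (76 mm by 85 mm) begins 54 mm behind the grasp point. The pads swing forward as they close: fully open they stand 13 mm farther back than shut.
Start: joints at [-1.329, 0.434, 0.025, 1.573, -0.012, 1.134, -0.075], TCP at [0.211, 0.588, 0.239] pointing down, gripper open.
Joint ranges: [-2.62, 2.62], [-0.44, 2.09], [-1.27, 1.32], [0.08, 2.57], [-1.32, 4.46], [0.12, 2], [-2.74, 2.74]. Speed limits (rad/s): [2.22, 2.22, 3.01, 3.01, 3.14, 3.14, 3.14].

### API

Orientations are given as [roll, pitch, yaw] about the fixed x, y, z axes, in that order (R = Rz(yaw) Ry(pitch) Rx(roll)).
In Python, from rig import ctrl gives the robot as it stands. The module is installed in compiled form; this text tells all that it offers.
- The arm moves only by the tool carry_out, never from a script. Its argument "motion" is a list that holds one entry, the list of rows, each a list of 5 numbers: the finger opening in mm, from 0 to 85.4, then the shift along the tool's x, y, z in mm, then the turn about the tool's y in degrees. A call has 1 to 12 rows; each row is the pose to reach, as a shift and turn from the pose commanded when the call began, along the tool's axes at that moment; what a row does not reach only later rows make up. A row lasts 1/8 s, in which the tool goes at most 62.5 mm and 10.7 degrees, less where a joint would pass 70% of its speed; a pose out of reach is approached as far as the arm can. A call with a gripper value outside its range is refused whole. The fingers move at their own pace and stop on an object; "force" is the grip in N (left out, the last holds). Time passes only in rows, so rows that repeat a pose let the fingers close. It gives the time, the measured TCP pose, the force and the opening at its end, in the units of the state.
- ctrl.get_state(): the state, without advancing time (a new reading comes with each control period).
- ctrl.get_image(name): name is "scene" or "side" or "wrist"; returns a dict with "frame" (480x640x3 uint8, red, green, blue), "z_map" (480x640 float32, m along the optical axis (not along the pixel's ray), 0 where there is no reading), "mtx" (3x3 intrinsics, pixels), "dist_coeffs" ([k1, k2, p1, p2, k3] as OpenCV has them; the pictures are not rectified), "rvec" (rotation vector, rad) and "tvec" (3), from world to camera coordinates, as OpenCV has them. Camera axes: x right, y down, z forward; pixel columns grow to the right and rows downward; lengths in m; the calibration is good to about 2 mm. A picture is of the moment at which its call begins.
- ctrl.finish_job(): hands the job in, once; it reports no verdict.
The state is a dict: "time": time; "joints": joint angles; "qvel": joint speeds; "joint_torque": joint torques, N m; "eef_pos": TCP position; "ee_rot": TCP orientation; "wrist_force": force on the tool from outside, world axes, zero at the start; "ft_torque": the same for the moment, N m; "finger_gap": finger opening in m.
Only numpy, scipy, OpenCV 4.12 (cv2) and the standard library are available. Lean on these libraries where they do the work, as an engineer would, in place of code of your own. Each camera call takes 0.05 s, during which the arm holds its last target.

### The job

Take the steel lunch jar on the desk apart for washing up: its twist-lock lid, then the inner cover under it, then the deep tin below. Turn the lid anticlockwise by feel until it comes free, and set the three parts down gently one after the other on the floor of the white tray, each upright and none on top of another. Leave the jar and everything else on the desk where they are.

Things in the scene. Friction and masses are not known exactly. Their poses are not given: they have to be found in the camera images.
- jar: The lunch jar: plain steel cylinder, outer diameter 116, height 110, fixed to the desk in a flat rubber ring (diameter 132, 12 high). Origin: centre of its underside, on the desk. It is round: its own yaw means nothing. Below a depth of 22 its bore is 87 in diameter, down to a floor 12 above the desk.
- jar_mouth (a point): Centre of the jar's mouth, 110 above the desk. An inward flange in the neck (from the rim to 8 below it, inner diameter 90), hidden by the lid, has two opposite gaps, each about 27 wide, through which the lid's two catches pass. The gaps' direction differs every time and cannot be seen or read while the lid is on.
- lid: The jar's twist-lock lid: grey cap, diameter 114, 21 high, over a steel skirt of diameter 84, 20 long; about 0.28 kg. Origin: centre of the skirt's lower edge, z up; the cap is from 20 to 41 above it. On the jar the cap rests on the rim (origin 90 above the desk). Seen from above it must turn 0.5 to 1.3 rad anticlockwise before its catches stand in the gaps. Clockwise it soon meets a stop.
- lid_grip (a point): Middle of the lid's straight black bar grip, 54 above the lid's origin, on its axis. The bar lies along the lid's x axis: 66 long, 14 wide, 26 high (from 41 to 67 above the origin).
- lid_catch (a point): One of the lid's two catches, 45 from the axis on the lid's +x; the other is opposite on -x. Each is 14 wide and 9 high, at the skirt's lower end, under the jar's flange. The lid turns freely; if pulled up it rises 3 mm and holds fast, except within about 0.12 rad of the gaps, where it lifts straight out. Nothing stops it at the gaps: turned on, it is caught again.
- cover: Steel inner cover under the lid: brim of diameter 80, 4 thick, with a hollow crown (diameter 56, top 22 above the underside) and a straight black bar grip on top (46 long, 12 wide, from 22 to 40 above the underside) along its x axis. Origin: centre of its underside. At first it lies loose on the tin's rim, underside 82 above the desk, hidden by the lid, at any yaw. About 0.15 kg.
- tin: Deep aluminium tin in the jar: outer diameter 82, wall 3, 70 high, open on top; a bar across its mouth along its x axis carries in the middle an upright steel grip (36 long on x, 10 wide, from 66 to 85 above the underside). Origin: centre of its underside, at first 12 above the desk, on the jar's floor; 2 mm of play around it. Hidden by the cover at first, at any yaw. About 0.22 kg.
- tray: White washing-up tray, fixed on the desk: 230 (its x) by 390 (its y) outside, 14 high, walls and floor 5 thick, empty. Origin: centre of its underside, on the desk; floor 5 above it. It stands to one side of the robot and the jar on the other; which is which changes.
- mug: Bystander: white mug without handle, diameter 72, 85 high, 0.11 to 0.14 m beyond the jar (+x). Origin: centre of its underside.
- mouse: Bystander: white computer mouse, 105 x 60 x 22, on the robot's side of the jar. Origin: centre of its underside.
- flask: Bystander: dark steel drinking flask, diameter 68, 190 high, beyond the work area. Origin: centre of its underside.
- spoon: Bystander: steel spoon, 160 long, lying on the desk beyond the tray area. Origin on its underside.
- glasses_case: Bystander: black glasses case, 160 x 60 x 35. Origin: centre of its underside.
There are look-alikes about, which are no part of the job. Of the things like the lid, leave any that is yellow; of the rest the smaller one is meant.

How it is judged:
By the outcome, as a careful person would: the job done as asked, in the order asked, and still so for the second after the job is handed in, with the robot touching nothing.
It also fails if it takes over 72 s, if anything falls off the work surface, if the arm or the gripper's body presses on something with over 40 N, if the wrist force passes 120 N, or if a joint passes its speed limit or range.

## Working session

There is one attempt and no reset: what is moved stays moved. The work goes in short steps, Python scripts to look and compute and a tool call to move; the robot and the scene stay as the last step left them, time stands still between calls to the robot, and variables do not carry over. Pictures are saved under pics/ and viewed, and the job is handed in when it is done.

Besides the shell and the picture viewer there is one more tool, called by a JSON object that holds its "op" and its "data". carry_out: Moves the arm, as the interface text tells. Its arguments: {"type":"object","properties":{"motion":{"type":"array"},"force":{"type":"number"}},"required":["motion"]}

```bash
mkdir -p pics; ls
cat > h.py <<'E'
import numpy as np, cv2
from rig import ctrl
def grab(n):
    im=ctrl.get_image(n); np.savez(f'{n}.npz',**{k:np.asarray(v) for k,v in im.items()}); return im
def load(n): return dict(np.load(f'{n}.npz'))
def save(im,p,crop=None,s=1):
    f=im['frame'][:,:,::-1]
    if crop: x0,y0,x1,y1=crop; f=f[y0:y1,x0:x1]
    if s!=1: f=cv2.resize(f,None,fx=s,fy=s,interpolation=cv2.INTER_CUBIC)
    cv2.imwrite('pics/'+p,f)
def RT(im): return cv2.Rodrigues(np.array(im['rvec'],float))[0],np.array(im['tvec'],float).reshape(3)
def plane(im,uv,z):
    R,t=RT(im); uv=np.array(uv,float).reshape(-1,1,2)
    n=cv2.undistortPoints(uv,im['mtx'],im['dist_coeffs']).reshape(-1,2)
    d=np.c_[n,np.ones(len(n))]@R; c=-R.T@t
    return c+d*((z-c[2])/d[:,2])[:,None]
def cloud(im):
    R,t=RT(im); h,w=im['z_map'].shape
    u,v=np.meshgrid(np.arange(w),np.arange(h))
    n=cv2.undistortPoints(np.stack([u,v],-1).reshape(-1,1,2).astype(float),im['mtx'],im['dist_coeffs']).reshape(-1,2)
    z=im['z_map'].reshape(-1,1)
    P=(np.c_[n,np.ones(len(n))]*z-t)@R
    P[z[:,0]==0]=np.nan
    return P.reshape(h,w,3)
def proj(im,P): return cv2.projectPoints(np.array(P,float).reshape(-1,3),im['rvec'],im['tvec'],im['mtx'],im['dist_coeffs'])[0].reshape(-1,2)
E
python3 - <<'E'
from h import *
for n in ['scene','side','wrist']:
    im=grab(n); save(im,n+'0.png'); R,t=RT(im); print(n,-R.T@t,(im['z_map']>0).mean())
print(ctrl.get_state(), ctrl.tip_reach)
E
```

```text
pics
scene [1.12127412 0.37860514 0.87347803] 0.9961686197916667
side [0.52511213 1.13024747 0.89739512] 0.9960872395833333
wrist [0.13163572 0.61697652 0.37344434] 0.9960319010416666
{'time': 0.15, 'joints': array([-1.32865674,  0.43508778,  0.02498895,  1.57387023, -0.01158944,
        1.13404768, -0.07509023]), 'qvel': array([ 0.00108837, -0.0003382 , -0.00118035, -0.00229166,  0.00074196,
       -0.00031986, -0.00104927]), 'joint_torque': array([ 1.78322894e-03, -6.70876336e+01,  1.02591064e+00, -3.16447163e+01,
        1.56260032e-02,  9.04264773e-03,  2.51267397e-05]), 'eef_pos': array([0.21114519, 0.58784638, 0.23869791]), 'ee_rot': array([-1.57205775e+00, -1.31401572e-04, -3.44807181e-01]), 'wrist_force': array([-0.02869131,  0.26552911, -0.17109105]), 'ft_torque': array([ 0.00156754,  0.01250172, -0.01682181]), 'finger_gap': 0.08568059625944317} 0.008
```

View pics/scene0.png

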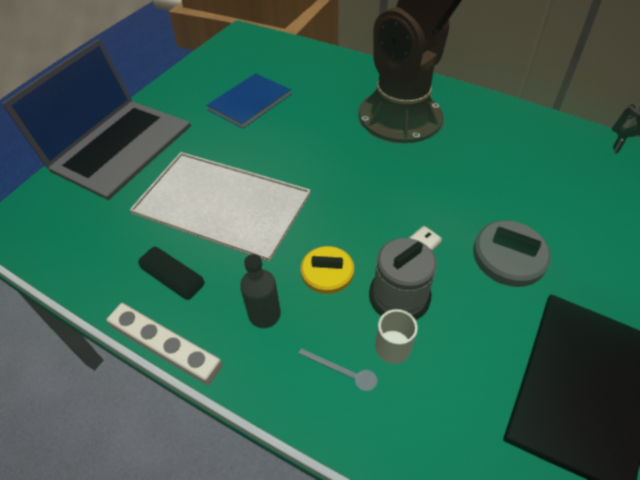

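View pics/side0.png

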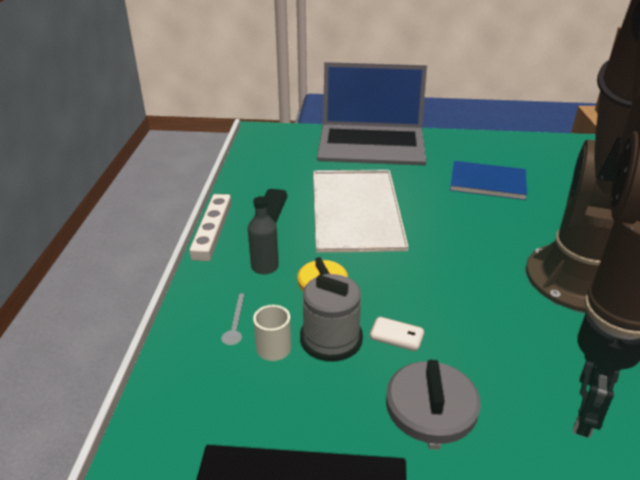

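View pics/wrist0.png

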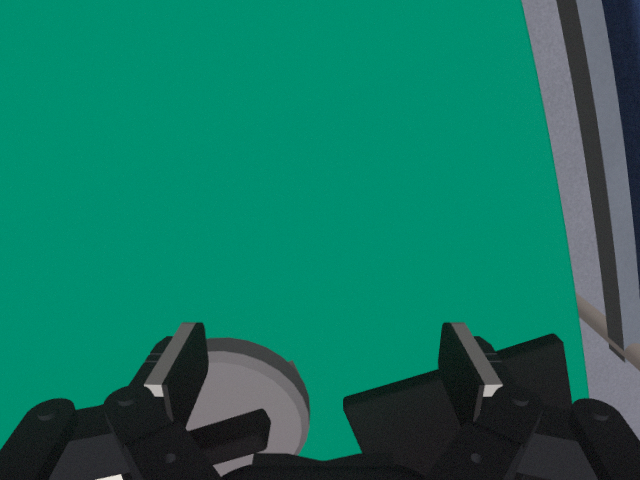

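Lid-like things in the scene view: a grey lid on the jar (405,258), a yellow one (327,268) and a bigger grey one on the desk (512,250). The grey lid on the jar fits: it's not yellow and it's the smaller of the two greys. I'll confirm this in a crop while measuring.

Run:
```python
from h import *
im=load('scene'); save(im,'crop1.png',(280,200,580,350),2.6)
for n in ['scene','side']:
    im=load(n); C=cloud(im); f=im['frame'].astype(int); print(n)
    # cap+grip region
    z=C[:,:,2]; X=C[:,:,0];Y=C[:,:,1]
    m=(abs(z-0.131)<0.004); 
    k,l,st,ce=cv2.connectedComponentsWithStats(m.astype(np.uint8))
    for i in range(1,k):
        if st[i,4]>60: print('z131',st[i],np.nanmedian(C[l==i],0))
    for z0,nm in((0.157,'barjar'),):
        m=abs(z-z0)<0.004
        k,l,st,ce=cv2.connectedComponentsWithStats(m.astype(np.uint8))
        for i in range(1,k):
            if st[i,4]>30:
                P=C[l==i]; c,s,a=cv2.minAreaRect((P[:,:2]*1000).astype(np.float32)); print(nm,st[i],P.mean(0),c,s,a)
    white=(f.min(2)>140)&(f.max(2)-f.min(2)<30)&(z<0.03)&(z>-.01)
    k,l,st,ce=cv2.connectedComponentsWithStats(white.astype(np.uint8))
    for i in range(1,k):
        if st[i,4]>200:
            P=C[l==i]; c,s,a=cv2.minAreaRect((P[:,:2]*1000).astype(np.float32)); print('white',st[i],np.median(P[:,2]),c,s,a)
    # grid of tall things
    for nm,lo,hi in(('h',0.03,0.3),):
        m=(z>0.016)&(z<0.3)&(X>0.2)&(X<1.1)&(abs(Y)<.7)
        k,l,st,ce=cv2.connectedComponentsWithStats(m.astype(np.uint8))
        for i in range(1,k):
            if st[i,4]>60:
                P=C[l==i];print('obj',st[i],P.min(0).round(3),P.max(0).round(3))
```

```text
scene
z131 [ 21  66  95  68 318] [ 0.52233465 -0.7800265   0.13135955]
z131 [379  79  52  15 131] [0.065027   0.0169166  0.13135467]
z131 [ 378  238   58   48 1734] [0.58183737 0.25064454 0.13046648]
z131 [242 270  30  24 198] [0.76457126 0.03215849 0.13058853]
barjar [ 15  58  96  68 345] [ 0.51281568 -0.78707269  0.15719801] (501.9286804199219, -787.3344116210938) (340.8917236328125, 15.695348739624023) 0.28852900862693787
barjar [377  71  30  15  72] [ 0.06700087 -0.01492784  0.15696822] (65.96749877929688, -17.043956756591797) (95.69879150390625, 13.0208740234375) 79.0592041015625
barjar [409  75  24  11  58] [0.03863061 0.05818791 0.15721655] (33.182273864746094, 61.111270904541016) (16.071849822998047, 78.80076599121094) 59.43741226196289
barjar [395 241  27  22 203] [0.57708757 0.24529455 0.15637154] (575.510498046875, 245.33746337890625) (14.645271301269531, 64.91182708740234) 67.89842224121094
barjar [248 271  15   8  39] [0.75747828 0.02466288 0.15679264] (755.5889892578125, 23.479595184326172) (11.767782211303711, 26.422780990600586) 50.08574295043945
white [ 133  156  177
[... 3544 characters left out ...]
10   32 2771] [ 0.33  -0.7    0.016] [ 0.669 -0.508  0.029]
obj [451 161  25  28 518] [ 0.2   -0.528  0.016] [ 0.267 -0.36   0.027]
obj [ 248  189   40   83 2199] [ 0.715 -0.293  0.016] [0.792 0.056 0.195]
obj [ 190  194   41   64 1358] [ 0.882 -0.249  0.016] [0.935 0.016 0.045]
obj [ 298  257   63   98 4809] [0.514 0.031 0.016] [0.661 0.306 0.163]
obj [ 254  305   37   51 1621] [0.654 0.244 0.016] [0.725 0.321 0.091]
obj [ 370  317   54   32 1048] [0.383 0.192 0.016] [0.493 0.275 0.029]
obj [ 386  360   95   85 6178] [0.298 0.346 0.016] [0.463 0.51  0.103]
obj [573 401  28  37 345] [0.218 0.622 0.246] [0.248 0.662 0.3  ]
obj [ 196  444  211   36 5904] [0.429 0.529 0.017] [0.77  0.598 0.031]
```

View pics/crop1.png

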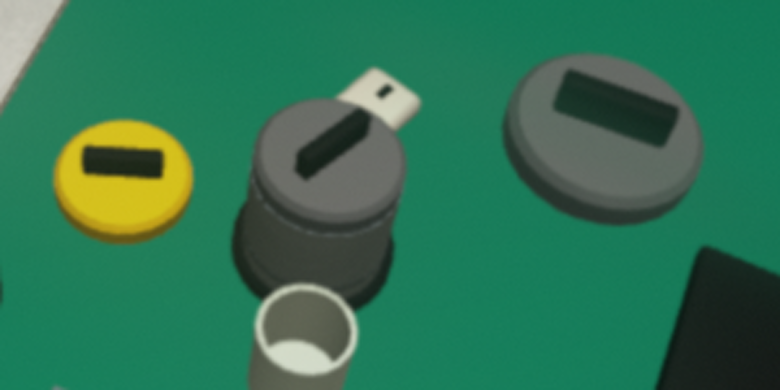

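The crop confirms it: the lid on the jar (crop 330,160) is the smaller grey one. The other grey lid (600,140) is larger, and the third (120,175) is yellow. Next I'll move over the jar for a close wrist view.

```bash
cat >> h.py <<'E'
def st():
    s=ctrl.get_state(); print('t',round(s['time'],2),'pos',s['eef_pos'].round(4),'rot',s['ee_rot'].round(4),'F',s['wrist_force'].round(1),'T',s['ft_torque'].round(2),'gap',round(s['finger_gap'],4),'q',s['joints'].round(2)); return s
def delta(target,yaw=None,s=None):
    from scipy.spatial.transform import Rotation as Ro
    s=s or ctrl.get_state(); R=Ro.from_euler('xyz',s['ee_rot']).as_matrix()
    d=R.T@(np.array(target)-s['eef_pos'])*1000
    cur=np.arctan2(R[1,0],R[0,0]); 
    out='shift mm '+str(d.round(1))
    if yaw is not None: out+=' turn deg '+str(round(-np.degrees(yaw-cur),1))
    print(out)
E
python3 - <<'E'
from h import *
delta([0.575+0.04,0.246-0.015,0.245],-0.375)
E
```

```text
shift mm [ 500.7   -6.  -199.3] turn deg 1.7
```

{"op": "carry_out", "data": {"motion": [[[85,50,0,-20,0],[85,100,0,-40,0],[85,150,0,-60,0],[85,200,-6,-80,0],[85,250,-6,-100,0],[85,300,-6,-120,0],[85,350,-6,-140,1],[85,400,-6,-160,1],[85,450,-6,-180,2],[85,500,-6,-199,2],[85,500,-6,-199,2],[85,500,-6,-199,2]]]}}

```text
time: 1.65
eef_pos: [0.614, 0.2323, 0.2448]
ee_rot: [-1.571, 0.001, -0.38]
wrist_force: [-0.7, 0.5, 0.2]
finger_gap: 0.0849
```

Run:
```python
from h import *
st(); im=grab('wrist'); save(im,'wrist1.png')
C=cloud(im); z=C[:,:,2]
for z0 in(0.157,0.131):
    m=abs(z-z0)<0.004
    k,l,s,ce=cv2.connectedComponentsWithStats(m.astype(np.uint8))
    for i in range(1,k):
        if s[i,4]>300:
            P=C[l==i]; print(z0,s[i],np.median(P,0),cv2.minAreaRect((P[:,:2]*1000).astype(np.float32)),cv2.minEnclosingCircle((P[:,:2]*1000).astype(np.float32)))
```

```text
t 1.65 pos [0.614  0.2323 0.2448] rot [-1.571e+00  1.200e-03 -3.798e-01] F [-0.7  0.5  0.2] T [ 0.09 -0.01  0.02] gap 0.0849 q [-0.56  0.48  0.18  1.49 -0.09  1.18  0.83]
0.157 [ 302  119   27  120 3010] [0.57158066 0.24498323 0.15703328] ((573.5946655273438, 244.18942260742188), (14.032604217529297, 65.64598083496094), 67.89250183105469) ((573.5985107421875, 244.28311157226562), 33.01950454711914)
0.131 [  224    75   185   185 23093] [0.56933737 0.24738239 0.13119231] ((573.9779052734375, 244.17918395996094), (112.32730102539062, 112.65133666992188), 61.726234436035156) ((573.7676391601562, 244.24725341796875), 56.91646957397461)
```

View pics/wrist1.png

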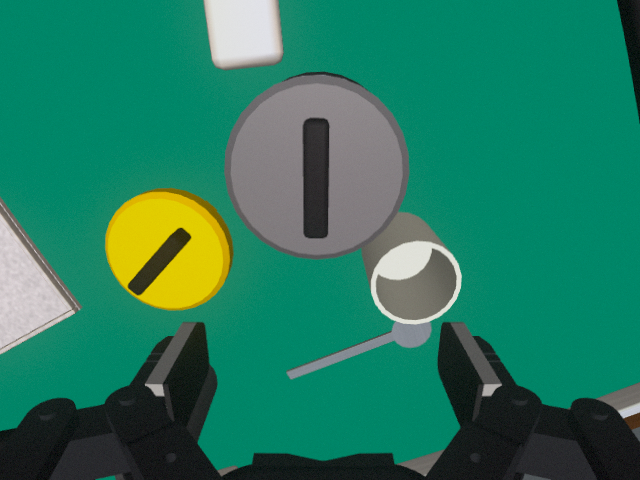

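The wrist view shows the bar upright at (316,178) in the middle of the grey lid. Its axis is about (0.574, 0.2446) and its angle about −22.1°.

Run:
```python
from h import *
delta([0.574,0.2447,0.142],-0.386)
```

```text
shift mm [-40.9 103.   -3.9] turn deg 0.4
```

{"op": "carry_out", "data": {"motion": [[[85,-41,0,-4,0.5],[45,-41,40,-4,0.5],[45,-41,80,-4,0.5],[45,-41,103,-4,0.5],[45,-41,103,-4,0.5],[10,-41,103,-4,0.5],[10,-41,103,-4,0.5],[10,-41,103,-4,0.5],[10,-41,103,-4,0.5]]], "force": 70}}

```text
time: 2.82
eef_pos: [0.5757, 0.2442, 0.1441]
ee_rot: [-1.568, -0.001, -0.388]
wrist_force: [-0.7, 0.9, 7.7]
finger_gap: 0.0126
```

Run:
```python
from h import *
st(); im=grab('side'); save(im,'side1.png',(240,200,480,380),3)
```

```text
t 2.83 pos [0.5757 0.2442 0.1441] rot [-1.5683e+00 -1.4000e-03 -3.8820e-01] F [-0.7  0.9  7.7] T [0.07 0.36 0.02] gap 0.0126 q [-0.6   0.52  0.16  1.69 -0.1   0.93  0.79]
```

View pics/side1.png

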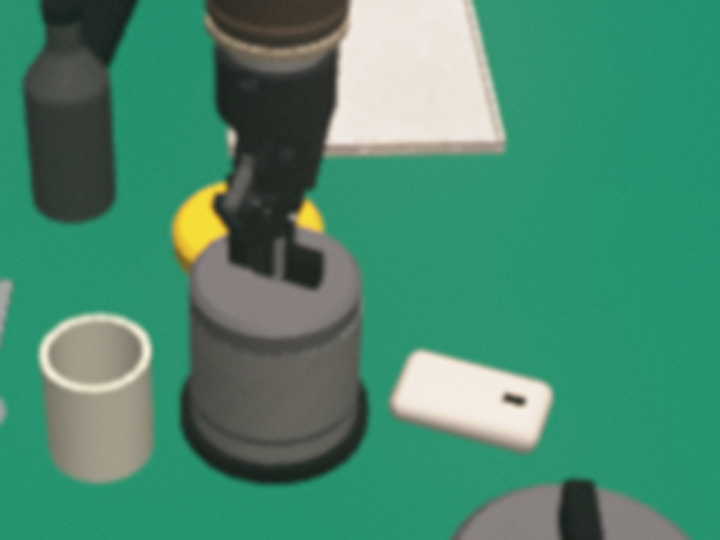

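The side view shows the fingers closed on the bar grip. The tips are lightly touching the cap at 8 N, so I'll ease up 2 mm, turn 24° anticlockwise and make a first pull.

{"op": "carry_out", "data": {"motion": [[[10,0,-2,0,0],[10,0,-2,0,-8],[10,0,-2,0,-16],[10,0,-2,0,-24],[10,0,-2,0,-24],[10,0,-7,0,-24],[10,0,-7,0,-24],[10,0,-7,0,-24]]]}}

```text
time: 3.88
eef_pos: [0.5745, 0.2429, 0.1473]
ee_rot: [-1.572, 0.002, 0.028]
wrist_force: [5.6, 2.2, -21.7]
finger_gap: 0.0122
```

Run:
```python
from h import *
st()
```

```text
t 3.88 pos [0.5745 0.2429 0.1473] rot [-1.5722  0.0019  0.0276] F [  5.6   2.2 -21.7] T [ 0.39 -1.28 -0.04] gap 0.0122 q [-0.52  0.52  0.05  1.68 -0.03  0.94  1.14]
```

At 24° it rises 3 mm and holds (−22 N), so it's still caught. From here I'll lower, turn 6° and pull again, repeating.

{"op": "carry_out", "data": {"motion": [[[10,0,4,0,0],[10,0,4,0,-6],[10,0,4,0,-6],[10,0,0,0,-6],[10,0,0,0,-6]]]}}

```text
time: 4.5
eef_pos: [0.5748, 0.2433, 0.1473]
ee_rot: [-1.571, 0.001, 0.133]
wrist_force: [6.3, 2.7, -24.6]
finger_gap: 0.0124
```

{"op": "carry_out", "data": {"motion": [[[10,0,4,0,0],[10,0,4,0,-6],[10,0,4,0,-6],[10,0,0,0,-6],[10,0,0,0,-6]]]}}

```text
time: 5.12
eef_pos: [0.5748, 0.2432, 0.1473]
ee_rot: [-1.571, 0.001, 0.237]
wrist_force: [6.9, 3.4, -24.4]
finger_gap: 0.0126
```

{"op": "carry_out", "data": {"motion": [[[10,0,4,0,0],[10,0,4,0,-6],[10,0,4,0,-6],[10,0,0,0,-6],[10,0,0,0,-6]]]}}

```text
time: 5.75
eef_pos: [0.5747, 0.2432, 0.1474]
ee_rot: [-1.571, 0.001, 0.342]
wrist_force: [7.0, 2.9, -24.4]
finger_gap: 0.0124
```

{"op": "carry_out", "data": {"motion": [[[10,0,4,0,0],[10,0,4,0,-6],[10,0,4,0,-6],[10,0,0,0,-6],[10,0,0,0,-6]]]}}

```text
time: 6.38
eef_pos: [0.5747, 0.2432, 0.1476]
ee_rot: [-1.571, 0.001, 0.447]
wrist_force: [5.7, 3.8, -21.9]
finger_gap: 0.0125
```

{"op": "carry_out", "data": {"motion": [[[10,0,4,0,0],[10,0,4,0,-6],[10,0,4,0,-6],[10,0,0,0,-6],[10,0,0,0,-6]]]}}

```text
time: 7.0
eef_pos: [0.5752, 0.2438, 0.15]
ee_rot: [-1.571, -0.001, 0.553]
wrist_force: [-1.1, 1.4, -1.9]
finger_gap: 0.0121
```

The lid came free after 54°: z rose to 0.150 and the pull dropped to 2 N. I'll turn 3° more towards the gap's centre and lift straight out.

{"op": "carry_out", "data": {"motion": [[[10,0,0,0,-3],[10,0,-4,0,-3],[10,0,-10,0,-3],[10,0,-20,0,-3],[10,0,-35,0,-3],[10,0,-60,0,-3],[10,0,-90,0,-3],[10,0,-100,0,-3]]]}}

```text
time: 8.0
eef_pos: [0.5759, 0.2439, 0.2522]
ee_rot: [-1.571, -0.004, 0.606]
wrist_force: [-0.5, 0.1, -3.1]
finger_gap: 0.0122
```

Run:
```python
from h import *
st(); im=grab('side'); save(im,'side2.png',(240,180,480,360),3)
im=grab('scene')
save(im,'scene2.png')
th=np.radians(6.05); 
for y in(-.115,.01,.12): print(y, 0.5392-np.sin(th)*y, -0.2525+np.cos(th)*y)
delta([0.5513,-0.367,0.24],0.1)
```

```text
t 8.0 pos [0.5759 0.2439 0.2522] rot [-1.5713 -0.0041  0.6061] F [-0.5  0.1 -3.1] T [ 0.04 -0.04  0.04] gap 0.0122 q [-0.42  0.43 -0.09  1.55  0.04  1.16  1.65]
-0.115 0.5513205753548962 -0.366859484316196
0.01 0.5381460369256612 -0.24255569701598295
0.12 0.5265524431079345 -0.13316836419179545
shift mm [-367.9    9.9 -488.1] turn deg 29.0
```

View pics/side2.png

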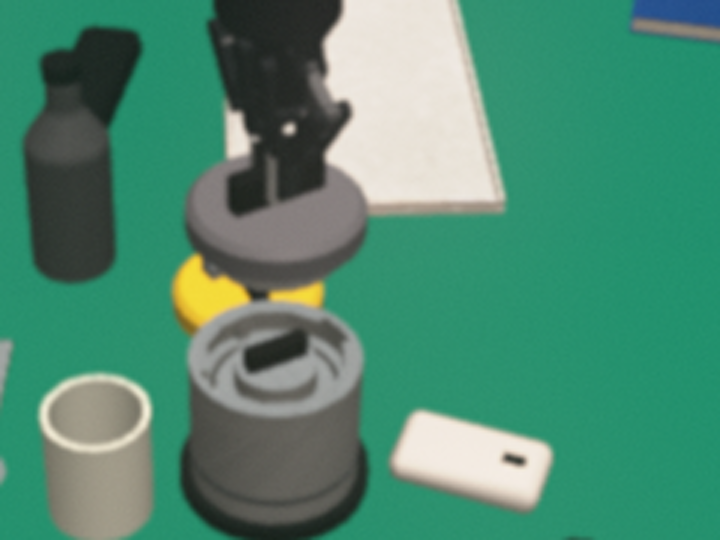

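The side view shows the lid clear of the jar, with the cover and its grip visible inside the mouth. Now across to the tray.

{"op": "carry_out", "data": {"motion": [[[10,-15,0,-20,0],[10,-45,0,-60,3],[10,-81,0,-108,6],[10,-117,0,-156,9],[10,-154,0,-204,12],[10,-190,0,-252,15],[10,-226,0,-300,18],[10,-262,0,-348,21],[10,-298,0,-396,24],[10,-334,0,-444,27],[10,-358,0,-476,29],[10,-368,0,-488,29]]]}}

```text
time: 9.6
eef_pos: [0.5489, -0.3704, 0.2476]
ee_rot: [-1.571, 0.003, 0.096]
wrist_force: [0.5, 1.5, -3.0]
finger_gap: 0.0125
```

Run:
```python
from h import *
st(); im=grab('side'); save(im,'side3.png',(240,100,480,280),3)
delta([0.5513,-0.367,0.059],0.1)
```

```text
t 9.6 pos [ 0.5489 -0.3704  0.2476] rot [-1.5709  0.0027  0.096 ] F [ 0.5  1.5 -3. ] T [ 0.03 -0.    0.  ] gap 0.0125 q [ 0.38  0.49  0.2   1.47 -0.1   1.19  2.26]
shift mm [  3.4 188.7   3.9] turn deg -0.2
```

View pics/side3.png

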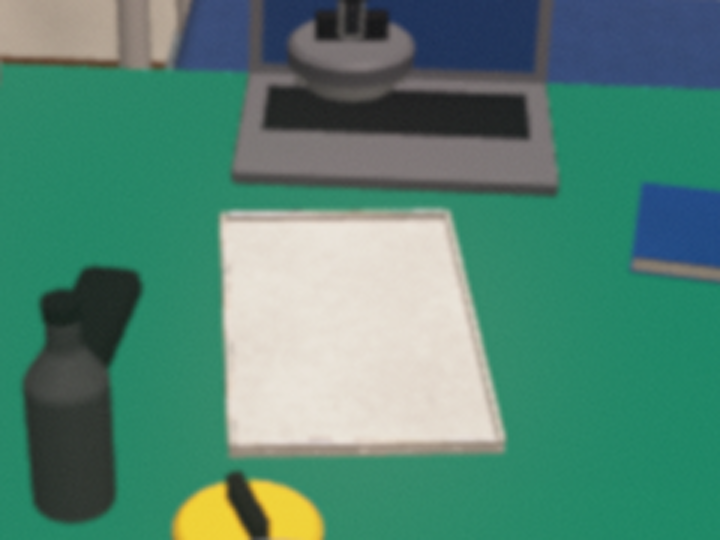

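{"op": "carry_out", "data": {"motion": [[[10,3,40,4,0],[10,3,85,4,0],[10,3,130,4,0],[10,3,160,4,0],[10,3,174,4,0],[10,3,180,4,0],[10,3,183,4,0],[10,3,185,4,0],[10,3,187,4,0],[10,3,187,4,0]]]}}

```text
time: 10.9
eef_pos: [0.5534, -0.3631, 0.0625]
ee_rot: [-1.571, -0.0, 0.1]
wrist_force: [-0.4, 0.7, -2.8]
finger_gap: 0.0122
```

{"op": "carry_out", "data": {"motion": [[[10,0,1,0,0],[10,0,2,0,0],[10,0,3,0,0],[10,0,3,0,0],[10,0,3,0,0]]]}}

```text
time: 11.52
eef_pos: [0.5533, -0.3631, 0.0593]
ee_rot: [-1.571, -0.0, 0.1]
wrist_force: [0.6, -0.2, -3.2]
finger_gap: 0.0121
```

{"op": "carry_out", "data": {"motion": [[[10,0,1,0,0],[10,0,2,0,0],[10,0,2,0,0],[10,0,2,0,0]]]}}

```text
time: 12.02
eef_pos: [0.5533, -0.3631, 0.0591]
ee_rot: [-1.571, -0.001, 0.1]
wrist_force: [-4.4, 4.3, 13.6]
finger_gap: 0.0126
```

It's on the floor. I'll ease off 1.5 mm, release and rise.

{"op": "carry_out", "data": {"motion": [[[10,0,-1.5,0,0],[40,0,-1.5,0,0],[40,0,-1.5,0,0],[40,0,-1.5,0,0],[40,0,-15,0,0],[40,0,-60,0,0],[40,0,-120,0,0],[40,0,-180,0,0],[40,0,-190,0,0]]]}}

```text
time: 13.15
eef_pos: [0.5551, -0.3646, 0.2537]
ee_rot: [-1.576, -0.008, 0.1]
wrist_force: [-0.5, -0.1, -0.2]
finger_gap: 0.0401
```

Run:
```python
from h import *
st(); im=grab('side'); save(im,'side4.png',(240,100,480,340),2.5)
im=grab('scene'); save(im,'scene4.png',(340,200,500,320),5)
C=cloud(im); z=C[:,:,2]; d=np.hypot(C[:,:,0]-.5745,C[:,:,1]-.2445)
m=(d<.035)&(abs(z-.122)<.004); P=C[m]; print(P.mean(0),cv2.minAreaRect((P[:,:2]*1000).astype(np.float32)))
delta([0.575+0.05,0.2445+0.0,0.25],0.1)
```

```text
t 13.15 pos [ 0.5551 -0.3646  0.2537] rot [-1.5761 -0.0076  0.0999] F [-0.5 -0.1 -0.2] T [ 0.   -0.03 -0.01] gap 0.0401 q [ 0.37  0.48  0.2   1.47 -0.1   1.19  2.26]
[0.57488139 0.2449767  0.1212481 ] ((574.159423828125, 244.8147430419922), (45.670318603515625, 11.750909805297852), 32.316444396972656)
shift mm [131.5  -1.1 597.9] turn deg 0.0
```

View pics/side4.png

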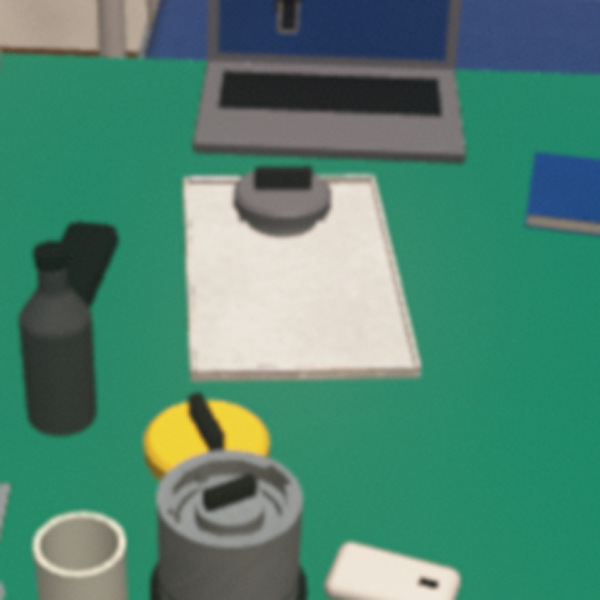

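View pics/scene4.png

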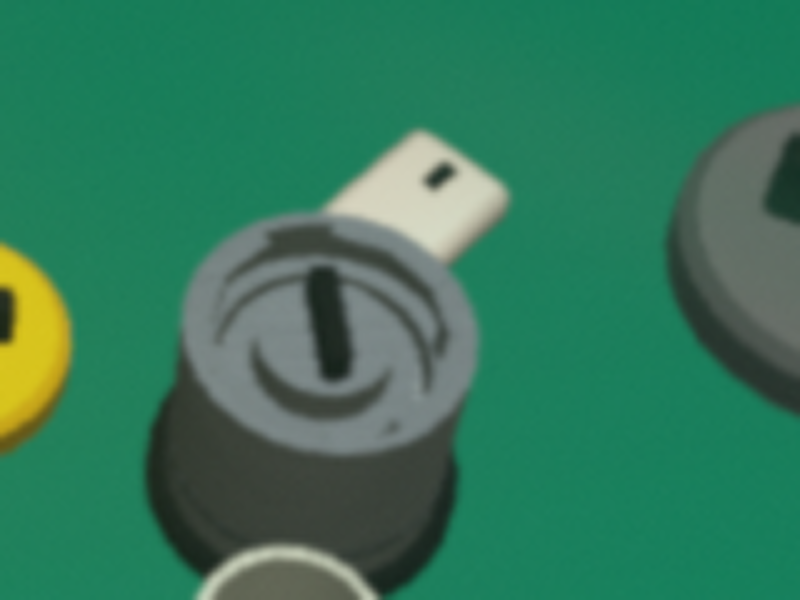

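The lid stands upright at the far end of the tray (side crop 282,200). In the scene crop the cover's grip is at (328,322), which puts it at (0.574,0.2448) with yaw about 32°. I'll go back over the jar and check with the wrist camera.

Run:
```python
from h import *
delta([0.613,0.269,0.25],0.564)
```

```text
shift mm [122.   -1.2 623.5] turn deg -26.6
```

{"op": "carry_out", "data": {"motion": [[[40,6,0,30,0],[40,17,0,85,-3],[40,28,0,142,-6],[40,39,0,199,-9],[40,50,0,256,-12],[40,61,0,313,-15],[40,72,0,370,-18],[40,83,0,427,-21],[40,94,0,484,-24],[40,105,0,541,-26.5],[40,116,0,595,-26.5],[40,122,0,623,-26.5]]]}}

```text
time: 14.75
eef_pos: [0.6106, 0.2729, 0.245]
ee_rot: [-1.569, 0.003, 0.567]
wrist_force: [0.3, -1.2, -0.3]
finger_gap: 0.0401
```

Run:
```python
from h import *
st(); im=grab('wrist'); save(im,'wrist5.png')
C=cloud(im); z=C[:,:,2]; d=np.hypot(C[:,:,0]-.5745,C[:,:,1]-.2445)
for z0,r in((.122,.035),(.104,.035),(.110,.07)):
    m=(d<r)&(abs(z-z0)<.004); P=C[m]; print(z0,P.mean(0),cv2.minAreaRect((P[:,:2]*1000).astype(np.float32)),cv2.minEnclosingCircle((P[:,:2]*1000).astype(np.float32)))
m=(d<.03)&(z>.118)
delta([0.5745,0.2447,0.123],0.564)
```

```text
t 14.75 pos [0.6106 0.2729 0.245 ] rot [-1.5688  0.003   0.5668] F [ 0.3 -1.2 -0.3] T [-0.05 -0.02 -0.01] gap 0.0401 q [-0.46  0.51 -0.06  1.44  0.03  1.2   1.61]
0.122 [0.57336202 0.24275151 0.12182476] ((573.9874267578125, 243.13577270507812), (45.59845733642578, 11.572132110595703), 31.820491790771484) ((573.9349975585938, 243.0236358642578), 22.97148323059082)
0.104 [0.57272779 0.24269694 0.10427634] ((573.7493286132812, 243.37640380859375), (56.08073806762695, 54.92835235595703), 27.18958282470703) ((574.1255493164062, 243.05093383789062), 28.304155349731445)
0.11 [0.57147932 0.24258672 0.11014693] ((574.232666015625, 244.38021850585938), (115.67797088623047, 115.52396392822266), 32.45958709716797) ((574.3614501953125, 244.4457244873047), 58.404396057128906)
shift mm [-46.8 121.8  -8. ] turn deg 0.3
```

View pics/wrist5.png

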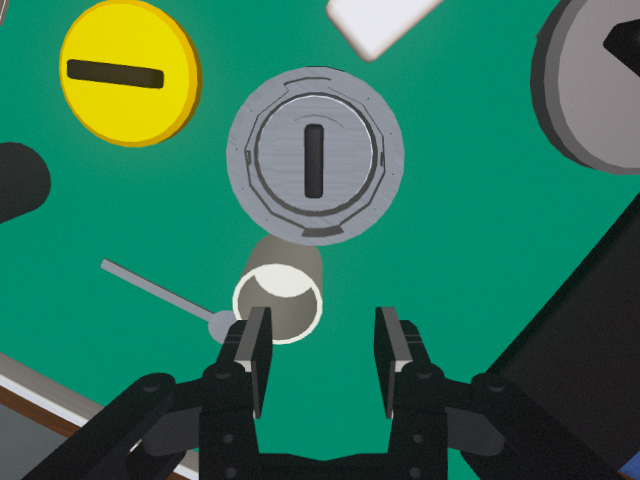

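The wrist view shows the cover's grip at (313,161), centred at about (0.574,0.2437) with yaw 32°. I'll hold briefly to settle, then descend.

{"op": "carry_out", "data": {"motion": [[[40,-40,0,-5,0.5],[40,-40,0,-5,0.5],[40,-40,0,-5,0.5]]]}}

```text
time: 15.18
eef_pos: [0.581, 0.2432, 0.2465]
ee_rot: [-1.571, 0.001, 0.554]
wrist_force: [0.1, -0.5, -0.8]
finger_gap: 0.0401
```

Run:
```python
from h import *
st()
delta([0.5743,0.2440,0.119],0.557)
```

```text
t 15.18 pos [0.581  0.2432 0.2465] rot [-1.5706e+00  1.1000e-03  5.5370e-01] F [ 0.1 -0.5 -0.8] T [-0.01  0.02  0.01] gap 0.0401 q [-0.44  0.44 -0.06  1.54  0.03  1.16  1.62]
shift mm [ -5.1 127.5   4.2] turn deg -0.2
```

{"op": "carry_out", "data": {"motion": [[[40,-5,40,4,0],[40,-5,80,4,0],[40,-5,110,4,0],[40,-5,120,4,0],[40,-5,124,4,0],[40,-5,124,4,0],[40,-5,124,4,0]]], "force": 50}}

```text
time: 16.05
eef_pos: [0.5755, 0.2446, 0.1244]
ee_rot: [-1.571, -0.002, 0.554]
wrist_force: [-0.2, 0.1, 0.5]
finger_gap: 0.0399
```

Run:
```python
from h import *
st()
delta([0.5743,0.2440,0.119],0.557)
```

```text
t 16.05 pos [0.5755 0.2446 0.1244] rot [-1.5709 -0.0019  0.554 ] F [-0.2  0.1  0.5] T [-0.    0.08 -0.02] gap 0.0399 q [-0.44  0.55 -0.06  1.7   0.04  0.9   1.6 ]
shift mm [-1.3  5.4  0.1] turn deg -0.2
```

{"op": "carry_out", "data": {"motion": [[[40,-1,5,0,0],[40,-1,5,0,0],[8,-1,5,0,0],[8,-1,5,0,0],[8,-1,5,0,0],[8,-1,5,0,0]]]}}

```text
time: 16.8
eef_pos: [0.5742, 0.2437, 0.1185]
ee_rot: [-1.571, -0.0, 0.554]
wrist_force: [-0.8, -1.0, 1.9]
finger_gap: 0.0102
```

Gripped. Lifting straight up, slowly at first.

{"op": "carry_out", "data": {"motion": [[[8,0,-3,0,0],[8,0,-10,0,0],[8,0,-20,0,0],[8,0,-35,0,0],[8,0,-60,0,0],[8,0,-95,0,0],[8,0,-125,0,0],[8,0,-125,0,0]]]}}

```text
time: 17.8
eef_pos: [0.5754, 0.2444, 0.2469]
ee_rot: [-1.571, -0.006, 0.554]
wrist_force: [0.1, 0.4, -1.7]
finger_gap: 0.0108
```

Run:
```python
from h import *
st(); im=grab('side'); save(im,'side6.png',(240,180,480,360),3)
delta([0.538,-0.2375,0.24],0.1)
```

```text
t 17.8 pos [0.5754 0.2444 0.2469] rot [-1.5712 -0.0059  0.5539] F [ 0.1  0.4 -1.7] T [-0.01  0.01  0.02] gap 0.0108 q [-0.44  0.43 -0.06  1.56  0.03  1.15  1.61]
shift mm [-284.3    4.1 -390.3] turn deg 26.0
```

View pics/side6.png

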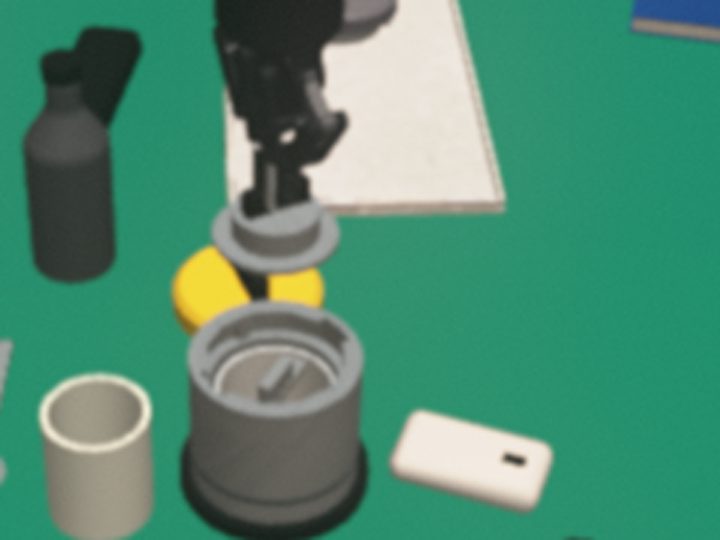

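The side view shows the cover clear and the tin with its grip below. Carrying it to mid-tray.

{"op": "carry_out", "data": {"motion": [[[8,-12,0,-16,0],[8,-38,0,-52,3],[8,-74,0,-102,6],[8,-110,0,-152,10],[8,-147,0,-202,14],[8,-183,0,-252,18],[8,-220,0,-302,22],[8,-252,0,-346,26],[8,-276,0,-378,26],[8,-284,0,-390,26],[8,-284,0,-390,26]]]}}

```text
time: 19.23
eef_pos: [0.5365, -0.2384, 0.2425]
ee_rot: [-1.57, 0.002, 0.098]
wrist_force: [1.1, 1.8, -1.4]
finger_gap: 0.0102
```

Run:
```python
from h import *
st()
delta([0.538,-0.2375,0.0415],0.1)
```

```text
t 19.23 pos [ 0.5365 -0.2384  0.2425] rot [-1.5702  0.0016  0.0978] F [ 1.1  1.8 -1.4] T [ 0.06 -0.    0.02] gap 0.0102 q [ 0.19  0.37  0.18  1.67 -0.07  1.11  2.07]
shift mm [  1.9 201.    0.6] turn deg -0.1
```

{"op": "carry_out", "data": {"motion": [[[8,0,40,0,0],[8,0,90,0,0],[8,0,140,0,0],[8,0,175,0,0],[8,0,190,0,0],[8,0,195,0,0],[8,0,197,0,0],[8,0,198,0,0],[8,0,199,0,0],[8,0,200,0,0],[8,0,200,0,0]]]}}

```text
time: 20.6
eef_pos: [0.5376, -0.2374, 0.0434]
ee_rot: [-1.571, -0.0, 0.1]
wrist_force: [-0.3, 0.3, -2.1]
finger_gap: 0.0104
```

{"op": "carry_out", "data": {"motion": [[[8,0,1,0,0],[8,0,2,0,0],[8,0,2.5,0,0],[8,0,2.5,0,0]]]}}

```text
time: 21.1
eef_pos: [0.5377, -0.2374, 0.0414]
ee_rot: [-1.571, -0.0, 0.1]
wrist_force: [-2.9, 0.8, 6.6]
finger_gap: 0.0103
```

It's on the floor at 7 N. Releasing and rising.

{"op": "carry_out", "data": {"motion": [[[8,0,-0.5,0,0],[32,0,-1,0,0],[32,0,-1,0,0],[32,0,-1,0,0],[32,0,-15,0,0],[32,0,-60,0,0],[32,0,-120,0,0],[32,0,-180,0,0],[32,0,-205,0,0],[32,0,-205,0,0]]]}}

```text
time: 22.35
eef_pos: [0.5387, -0.2379, 0.2492]
ee_rot: [-1.573, -0.005, 0.1]
wrist_force: [-0.6, 0.3, -1.2]
finger_gap: 0.0319
```

Run:
```python
from h import *
st(); im=grab('side'); save(im,'side7.png',(240,100,480,340),2.5)
im=grab('scene'); save(im,'scene7.png',(340,200,500,320),5)
C=cloud(im); z=C[:,:,2]; d=np.hypot(C[:,:,0]-.5745,C[:,:,1]-.2445)
m=(d<.025)&(abs(z-.097)<.005); P=C[m]; print(m.sum(),P.mean(0),cv2.minAreaRect((P[:,:2]*1000).astype(np.float32)))
```

```text
t 22.35 pos [ 0.5387 -0.2379  0.2492] rot [-1.5729 -0.0051  0.1001] F [-0.6  0.3 -1.2] T [-0.06  0.01 -0.02] gap 0.0319 q [ 0.19  0.36  0.19  1.67 -0.08  1.11  2.07]
91 [0.57502817 0.24592508 0.09576819] ((574.524169921875, 245.63645935058594), (35.87514114379883, 11.542153358459473), 65.8814926147461)
```

View pics/side7.png

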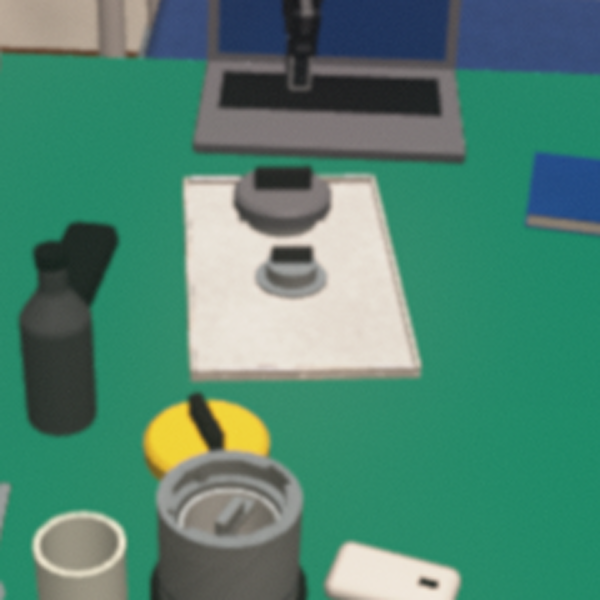

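View pics/scene7.png

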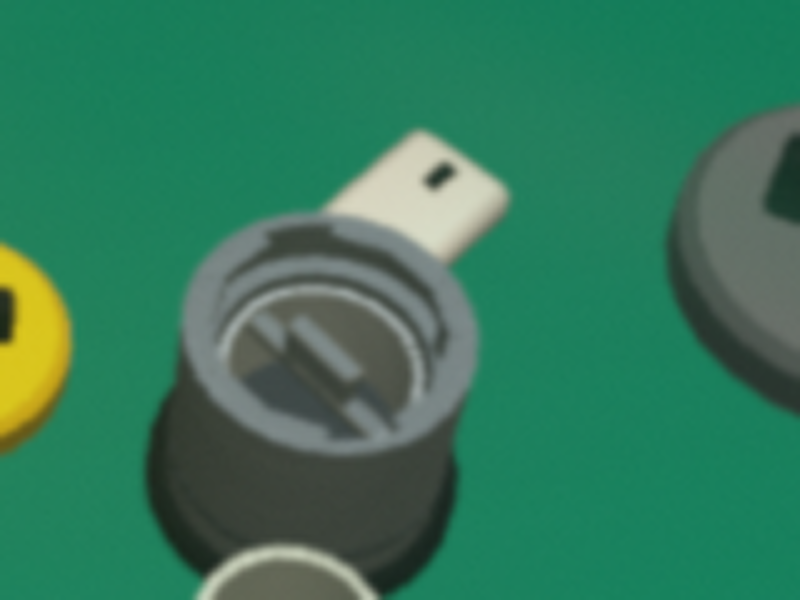

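The cover stands upright at mid-tray (side crop 291,275), clear of the lid. In the scene crop the tin's grip is at (327,350), yaw about 66°. Going back for a wrist check.

Run:
```python
from h import *
delta([0.591,0.281,0.25],1.15)
```

```text
shift mm [105.3  -4.  510.2] turn deg -60.1
```

{"op": "carry_out", "data": {"motion": [[[32,5,0,25,-2],[32,15,0,75,-8],[32,26,0,125,-14],[32,36,0,175,-20],[32,46,0,225,-26],[32,57,0,275,-32],[32,67,0,325,-38],[32,77,0,375,-44],[32,88,0,425,-50],[32,98,0,475,-56],[32,105,0,510,-60],[32,105,0,510,-60]]]}}

```text
time: 23.95
eef_pos: [0.5886, 0.2855, 0.244]
ee_rot: [-1.567, 0.0, 1.155]
wrist_force: [-0.3, -0.4, -0.0]
finger_gap: 0.0319
```

Run:
```python
from h import *
st(); im=grab('wrist'); save(im,'wrist8.png')
C=cloud(im); z=C[:,:,2]; d=np.hypot(C[:,:,0]-.5745,C[:,:,1]-.2445)
for z0,r in((.097,.025),(.110,.07)):
    m=(d<r)&(abs(z-z0)<.004); P=C[m]; print(z0,P.mean(0),cv2.minAreaRect((P[:,:2]*1000).astype(np.float32)))
m=(d<.02); print(np.unique((C[m][:,2]*1000//4*4),return_counts=True))
delta([0.5743,0.2445,0.125],1.15)
```

```text
t 23.95 pos [0.5886 0.2855 0.244 ] rot [-1.5671e+00  2.0000e-04  1.1551e+00] F [-0.3 -0.4 -0. ] T [ 0.   -0.01 -0.01] gap 0.0319 q [-0.41  0.49 -0.18  1.47  0.09  1.19  2.12]
0.097 [0.57360107 0.24295593 0.09703651] ((574.0224609375, 243.32151794433594), (36.015357971191406, 9.438681602478027), 66.14411926269531)
0.11 [0.57321628 0.2414842  0.11015904] ((573.8491821289062, 244.3474884033203), (115.46698760986328, 115.50049591064453), 7.339938163757324)
(array([28., 32., 36., 76., 80., 84., 88., 92., 96.]), array([   1, 1175,   13,   20,    2,   11,    2,   73,  683]))
shift mm [-40.9 119.2  -2.2] turn deg 0.1
```

View pics/wrist8.png

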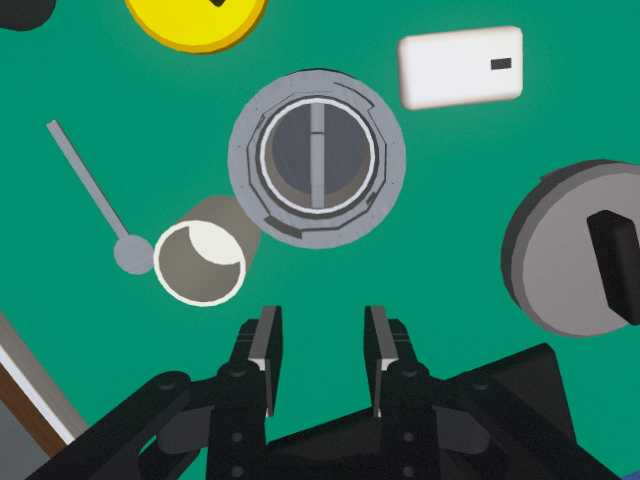

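The wrist view shows the tin's grip at (317,157), (0.574,0.244), yaw 66°, with a crossbar no wider than the grip. I'll align, then descend in stages watching the force.

{"op": "carry_out", "data": {"motion": [[[28,-41,0,-1,0],[28,-41,40,-1,0],[28,-41,80,-1,0],[28,-41,110,-1,0],[28,-41,119,-1,0],[28,-41,119,-1,0],[28,-41,119,-1,0]]]}}

```text
time: 24.88
eef_pos: [0.5759, 0.243, 0.1282]
ee_rot: [-1.572, -0.002, 1.147]
wrist_force: [0.2, -0.4, 0.8]
finger_gap: 0.0278
```

Run:
```python
from h import *
st()
delta([0.5741,0.2442,0.088],1.154)
```

```text
t 24.88 pos [0.5759 0.243  0.1282] rot [-1.5721 -0.0016  1.1471] F [ 0.2 -0.4  0.8] T [0.03 0.02 0.03] gap 0.0278 q [-0.37  0.55 -0.17  1.69  0.11  0.91  2.13]
shift mm [ 0.3 40.2  2.2] turn deg -0.4
```

{"op": "carry_out", "data": {"motion": [[[28,0,10,2,-0.5],[28,0,20,2,-0.5],[28,0,28,2,-0.5],[28,0,34,2,-0.5],[28,0,39,2,-0.5],[28,0,39,2,-0.5]]]}}

```text
time: 25.62
eef_pos: [0.5731, 0.2435, 0.0874]
ee_rot: [-1.57, 0.001, 1.156]
wrist_force: [-0.3, -0.1, -0.1]
finger_gap: 0.0281
```

No contact on the way down. Closing.

{"op": "carry_out", "data": {"motion": [[[22,0,0,0,0],[6,0,0,0,0],[6,0,0,0,0],[6,0,0,0,0],[6,0,0,0,0]]], "force": 70}}

```text
time: 26.25
eef_pos: [0.5736, 0.2437, 0.0882]
ee_rot: [-1.571, -0.001, 1.156]
wrist_force: [0.8, -0.2, 4.3]
finger_gap: 0.0082
```

{"op": "carry_out", "data": {"motion": [[[6,0,-3,0,0],[6,0,-8,0,0],[6,0,-14,0,0],[6,0,-20,0,0],[6,0,-20,0,0]]]}}

```text
time: 26.88
eef_pos: [0.5737, 0.2438, 0.1086]
ee_rot: [-1.572, -0.001, 1.156]
wrist_force: [-0.7, -0.5, -1.4]
finger_gap: 0.0079
```

{"op": "carry_out", "data": {"motion": [[[6,0,-8,0,0],[6,0,-20,0,0],[6,0,-34,0,0],[6,0,-50,0,0],[6,0,-68,0,0],[6,0,-88,0,0],[6,0,-110,0,0],[6,0,-130,0,0],[6,0,-145,0,0],[6,0,-150,0,0],[6,0,-150,0,0]]]}}

```text
time: 28.25
eef_pos: [0.5733, 0.2435, 0.2578]
ee_rot: [-1.571, 0.0, 1.156]
wrist_force: [-0.8, -0.7, -2.1]
finger_gap: 0.0083
```

Run:
```python
from h import *
st(); im=grab('side'); save(im,'side9.png',(240,140,480,320),3)
delta([0.5265,-0.130,0.25],0.25)
```

```text
t 28.25 pos [0.5733 0.2435 0.2578] rot [-1.5708e+00  1.0000e-04  1.1560e+00] F [-0.8 -0.7 -2.1] T [ 0.03  0.01 -0.02] gap 0.0083 q [-0.36  0.43 -0.18  1.54  0.08  1.18  2.17]
shift mm [-360.5    7.5 -107.8] turn deg 51.9
```

View pics/side9.png

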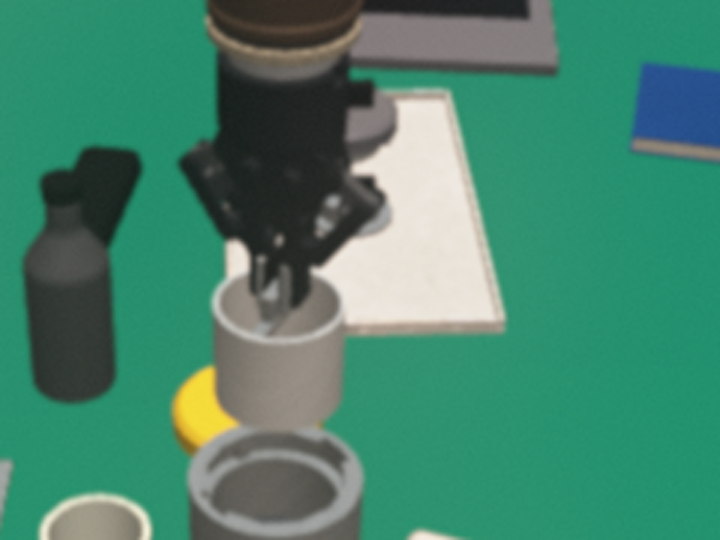

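The tin is clear of the jar. Its bottom is at about 0.18 m, well above the 0.07 m yellow lid. Carrying it to the tray's near end.

{"op": "carry_out", "data": {"motion": [[[6,-12,0,-4,2],[6,-40,0,-12,7],[6,-80,0,-24,13],[6,-120,0,-36,19],[6,-160,0,-48,25],[6,-200,0,-60,31],[6,-240,0,-72,37],[6,-280,0,-84,43],[6,-318,0,-95,48],[6,-346,0,-104,52],[6,-360,0,-108,52],[6,-360,0,-108,52]]]}}

```text
time: 29.8
eef_pos: [0.5269, -0.13, 0.2578]
ee_rot: [-1.571, 0.0, 0.248]
wrist_force: [-0.4, 0.9, -0.7]
finger_gap: 0.0079
```

Run:
```python
from h import *
st(); im=grab('scene'); save(im,'scene10.png',(110,120,350,300),3)
delta([0.5265,-0.130,0.0812],0.25)
```

```text
t 29.8 pos [ 0.5269 -0.13    0.2578] rot [-1.5706  0.      0.2478] F [-0.4  0.9 -0.7] T [-0.   -0.05  0.  ] gap 0.0079 q [ 0.05  0.28  0.12  1.76 -0.04  1.1   2.  ]
shift mm [ -1.1 176.5  -1.3] turn deg -0.0
```

View pics/scene10.png

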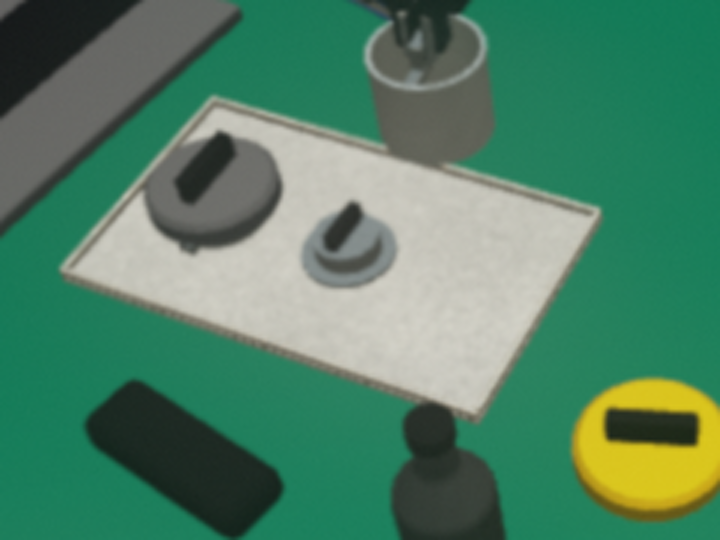

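The scene crop shows the lid (213,190) and cover (349,248) standing in the tray, with free space to the right of the cover. Lowering the tin.

{"op": "carry_out", "data": {"motion": [[[6,0,35,-1,0],[6,0,80,-1,0],[6,0,120,-1,0],[6,0,150,-1,0],[6,0,163,-1,0],[6,0,169,-1,0],[6,0,172,-1,0],[6,0,173.5,-1,0],[6,0,174.5,-1,0],[6,0,174.5,-1,0]]]}}

```text
time: 31.1
eef_pos: [0.5275, -0.1304, 0.0836]
ee_rot: [-1.571, -0.001, 0.248]
wrist_force: [0.4, -0.2, -1.9]
finger_gap: 0.0079
```

{"op": "carry_out", "data": {"motion": [[[6,0,1,0,0],[6,0,2,0,0],[6,0,2,0,0],[6,0,2,0,0]]]}}

```text
time: 31.6
eef_pos: [0.5274, -0.1303, 0.0813]
ee_rot: [-1.571, 0.0, 0.249]
wrist_force: [0.5, -0.3, -1.9]
finger_gap: 0.0085
```

{"op": "carry_out", "data": {"motion": [[[6,0,0.7,0,0],[6,0,1.4,0,0],[6,0,1.4,0,0],[6,0,1.4,0,0]]]}}

```text
time: 32.1
eef_pos: [0.5274, -0.1304, 0.0811]
ee_rot: [-1.571, -0.001, 0.248]
wrist_force: [-4.8, 1.4, 13.9]
finger_gap: 0.0078
```

The tin is on the floor. Easing off, then opening only to 26 mm so the fingers stay clear of its wall, then rising.

{"op": "carry_out", "data": {"motion": [[[6,0,-1.2,0,0],[26,0,-1.2,0,0],[26,0,-1.2,0,0],[26,0,-1.2,0,0],[26,0,-12,0,0],[26,0,-40,0,0],[26,0,-90,0,0],[26,0,-150,0,0],[26,0,-180,0,0]]]}}

```text
time: 33.22
eef_pos: [0.5283, -0.1307, 0.2641]
ee_rot: [-1.573, -0.005, 0.248]
wrist_force: [1.0, -0.6, -0.2]
finger_gap: 0.0266
```

{"op": "carry_out", "data": {"motion": [[[26,-40,0,30,0],[26,-90,0,70,0],[26,-90,0,110,0],[26,-90,0,110,0]]]}}

```text
time: 33.72
eef_pos: [0.4122, -0.0435, 0.2609]
ee_rot: [-1.57, -0.002, 0.253]
wrist_force: [-0.3, -1.1, 0.3]
finger_gap: 0.0259
```

Run:
```python
from h import *
st(); a=load('scene')
im=grab('scene'); save(im,'scene11.png'); save(im,'scene11c.png',(110,120,350,300),3)
C=cloud(im); z=C[:,:,2]
for nm,(x,y),h in(('lid',(.553,-.363),.046),('cover',(.5377,-.2374),.009),('cover crown',(.5377,-.2374),.027),('tin rim',(.5274,-.1304),.075)):
    m=(np.hypot(C[:,:,0]-x,C[:,:,1]-y)<.062)&(abs(z-h)<.004); P=C[m]
    A=np.c_[P[:,:2]-P[:,:2].mean(0),np.ones(len(P))]; k=np.linalg.lstsq(A,P[:,2],rcond=None)[0]
    print(nm,len(P),P[:,2].mean().round(4),'tilt',k[:2].round(3),cv2.minEnclosingCircle((P[:,:2]*1000).astype(np.float32)))
im=grab('side'); save(im,'side11.png')
```

```text
t 33.73 pos [ 0.4122 -0.0435  0.2609] rot [-1.5703e+00 -1.5000e-03  2.5270e-01] F [-0.3 -1.1  0.3] T [-0.04 -0.02 -0.01] gap 0.0259 q [-0.07  0.07  0.05  2.02 -0.    1.06  1.81]
lid 793 0.0453 tilt [-0.001 -0.01 ] ((555.9776000976562, -359.95208740234375), 57.161842346191406)
cover 606 0.0076 tilt [-0.001  0.011] ((537.8259887695312, -237.4511260986328), 61.8475227355957)
cover crown 208 0.0271 tilt [-0.011  0.003] ((537.1648559570312, -236.81082153320312), 29.09521484375)
tin rim 223 0.0742 tilt [ 0.004 -0.002] ((527.948486328125, -129.16429138183594), 42.57269287109375)
```

View pics/scene11.png

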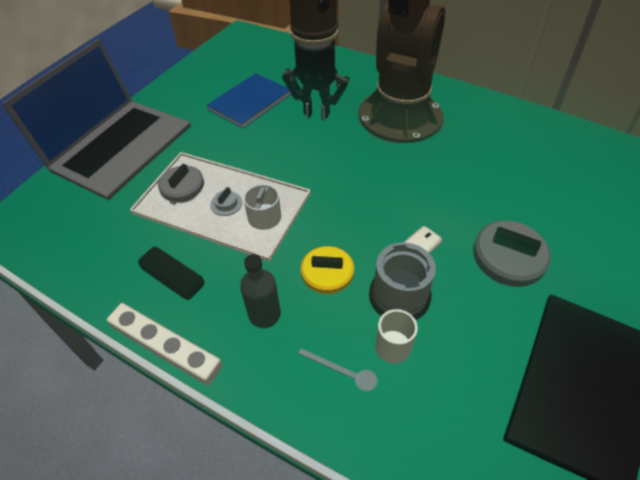

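View pics/side11.png

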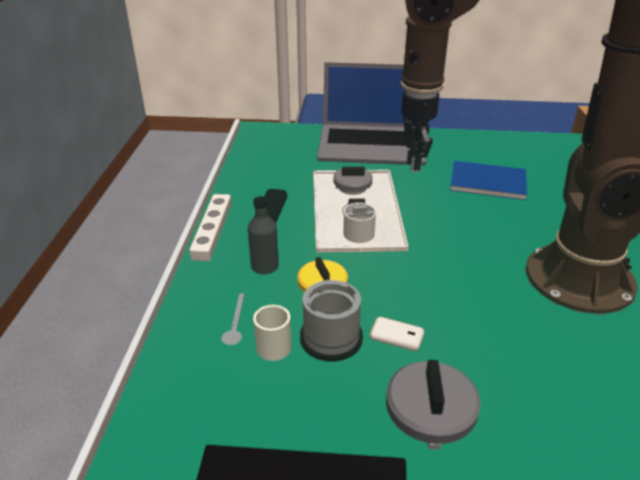

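Both views show the lid (180,183 in scene), cover (227,201) and tin (263,206) standing level and apart on the tray floor. The jar is empty, and the mug, mouse, flask, spoon and other lids look unmoved. The arm is clear, so I'm handing in.

```bash
python3 -c "
from h import *
print(ctrl.finish_job()); st()"
```

```text
the job is handed in; nothing more can be done
None
the job is handed in; nothing more can be done
```

The lunch jar is apart: lid, inner cover and tin went onto the white tray in that order, and I handed the job in at about 34 s. The robot reported no verdict.

- **Lid:** I turned it anticlockwise in small steps, pulling lightly at each one. It held at 3 mm until 54° (0.94 rad), then came free, and I turned it 3° more before lifting it straight out.
- **Force:** the highest wrist force I read was about 25 N, during those pulls. Set-down contact was at most 14 N. I only saw the readings at the end of each move.
- **Last check (scene and side views):** all three parts stand upright on the tray floor. The lid's top, cover's crown and tin's rim came out at the expected heights, within 1 mm and about 0.01 rad of level. The gaps between neighbours are roughly 25 mm.
- **Everything else:** the jar, the other lids, the mug, mouse, flask, spoon and glasses case look unmoved. I judged that by eye and did not measure it. The gripper was empty and well clear at hand-in.
- **Failed or disagreed:** no check failed. The cameras differed by about 2 mm on positions, which is within the stated calibration. The circle fitted to the cover's brim came out too wide because it picked up tray floor, so I used the crown fit instead.

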